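Index the ring blank by one claw on a click-stop table

ROBOT

A 7-joint arm with a two-finger parallel gripper is mounted at the origin on the work surface. World frame = base frame: x ahead of the robot, y to its left, z up, the work surface at z = 0. Lengths are in m, angles in rad, forces in N, time in s.
With the tool pointing down it reaches from about 0.425 to 0.925 m from the base axis. Payload 6.8 kg.
Tool frame: the origin (TCP) lies on the centre line of the jaws, within the pads' length; the fingertips stand 14 mm ahead of it and the grasp point (between the pads) lies 5 mm behind it (bot.finger_overhang is the distance from the TCP to the fingertips, in m); z points along the fingers, y is the line along which they close (so a half turn about z gives the same grasp; the last joint's range is limited). The gripper opens to 85 mm and grips with 20 to 120 N. Pads are 22 mm wide; open, the fingers measure 114 mm over their backs; the gripper's body (76 mm by 85 mm) begins 54 mm behind the grasp point. The pads swing forward as they close: fully open they stand 13 mm farther back than shut.
Start: joints at [1.129, 0.477, 0.022, 1.555, -0.011, 1.109, -0.083], TCP at [0.221, -0.638, 0.245] pointing down, gripper open.
Joint ranges: [-2.96, 2.96], [-0.34, 2.1], [-1.41, 1.46], [0.24, 2.44], [-1.37, 4.51], [0.17, 1.92], [-2.96, 2.96]. Speed limits (rad/s): [2.39, 2.39, 3.14, 3.14, 3.14, 3.14, 3.14].

INTERFACE

Orientations are given as a unit quaternion [w, x, y, z].
In Python, from station import bot gives the robot as it stands.
- The arm moves only by the shell command python3 -m inch 'ROWS' [OPENING] [FORCE]. ROWS is JSON, a list of rows, each a list of 4 numbers: the shift along the tool's x, y, z in m, then the turn about the tool's z in degrees. A call has 1 to 12 rows; each row shifts and turns the commanded pose from where the row before left it, along the tool's axes as they then stand; what a row does not reach is not made up. A row lasts 1/10 s, in which the tool goes at most 50 mm and 8.59 degrees, less where a joint would pass 70% of its speed; a pose out of reach is approached as far as the arm can. A call is refused whole if a number of a shift passes 0.05 or a number of a turn 8.59, either way. A call with a gripper value outside its range is refused whole. OPENING is the finger opening in m, from 0 to 0.0854, set as the call begins (- or left out, the last holds). The fingers move at their own pace and stop on an object; FORCE is the grip in N (left out, the last holds). Time passes only in rows, so rows that do not move let the fingers close. It gives the time, the measured TCP pose, the force, the opening and the grip force at its end, in the units of the state.
- bot.get_obs(): the state, without advancing time (a new reading comes with each control period).
- bot.read_camera(name): name is "scene" or "top" or "wrist"; returns a dict with "color" (480x640x3 uint8, red, green, blue), "mtx" (3x3 intrinsics, pixels), "world_from_camera" (4x4, takes a point from camera to world coordinates); the wrist camera has in their place "hand_eye" (4x4, takes a point from camera to tool coordinates, whose origin is the TCP and whose axes are the flange's). Camera axes: x right, y up, looking along -z (the intrinsics and any distortion apply to the point x, -y, -z); pixel columns grow to the right and rows downward; lengths in m; the calibration is good to about 2 mm. A picture is of the moment at which its call begins: read the wrist's pose just before it. There is no depth.
- bot.hand_in(): hands the job in; it is judged then, once.
The state is a dict: "t": time; "q": joint angles; "joint_vel": joint speeds; "joint_torque": joint torques, N m; "eef_pos": TCP position; "tool_rot": TCP orientation; "contact_force": force on the tool from outside, world axes, zero at the start; "torque": the same for the moment, N m; "gripper_width": opening from 0.0 (shut) to 1.0 (fully open); "grasp_force": force on a finger pad.
Only numpy, scipy, OpenCV 4.12 (cv2) and the standard library are available. Lean on these libraries where they do the work, as an engineer would, in place of code of your own. Each camera call takes 0.05 s, during which the arm holds its last target. There are 200 camera calls.

TASK

The click-stop indexing table on the bench holds a ring blank with three claws. With the fingertips, push the upright peg on its round disc so that the disc turns clockwise (seen from above) by exactly four clicks from where it now stands, not going past into a fifth, and then push the lock slide at the edge of its base fully home towards the disc. Push gently, do not pinch or pick up anything, and leave the other things on the bench where they are.

Things in the scene. Friction and masses are not known exactly. Their poses are not given: they have to be found in the camera images.
- index_base: Fixed base of the indexing table: grey plate 12 mm thick, bolted to the bench. Origin on the bench directly under the disc's axis; z up. In its own frame the plate spans x -65..65 mm and y -75..110 mm; the lock slide is on its +y side, a small grey block (30 x 22 mm, top 33 mm above the bench) on its -y side. With the disc at 0 the peg stands at 150 degrees anticlockwise from its x axis.
- dial_centre (a point): Centre of the top face of the aluminium disc (112 mm across, 10 mm thick), on its vertical axis, 42 mm above the bench. In its middle stands a dark chuck 28 mm across with the brass ring blank, reaching 28 mm above the disc's top face. Eleven thin dark lines are marked on the disc, 30 degrees apart; the peg stands on the twelfth place.
- peg (a point): Centre of the top of the steel peg, which stands upright on the disc, 45 mm from its axis: 12 mm thick, 30 mm tall from the disc's top face (top 72 mm above the bench). Pushing its side turns the disc.
- dial (a joint): Disc angle, rad, growing clockwise seen from above, limits -0.25..3.93. Click stops every 30 degrees (at 0, 0.5236, 1.0472, ...); it starts at rest in one of these first three. Pushed at the peg, leaving a stop takes about 3 to 5 N; past half way it jumps on by itself into the next stop, away from a slow finger, and rests there. At value q the peg has turned q clockwise from its place at 0.
- lock_tab (a point): Centre of the top of the lock slide's upright dark steel tab: 28 mm wide (base x), 12 mm thick (base y), top 39.5 mm above the bench. Open, its middle is at y = 92 mm in the base's frame; pushed along the base's -y it travels 18 mm. Two low steel guides beside it end at base y = 107 mm: tops 23 mm above the bench, 30 mm apart inside, 42 mm outside.
- lock (a joint): Travel of the lock slide, m: 0 open, 0.018 fully home towards the disc at a hard stop. Starts between 0 and 0.004. It stays where it is left; moving it takes about 2 N.
- jar: Bystander, not to be disturbed: amber glass jar, closed, 48 mm across, 55 mm tall. Origin at the centre of its underside.
- steel_block: Bystander, not to be disturbed: loose flat steel bench block 70 x 70 x 20 mm. Origin at the centre of its underside.
- hammer: Bystander, not to be disturbed: chasing hammer lying down, 200 mm long, 60 mm wide, about 26 mm high. Origin at the centre of its underside.
- brush: Bystander, not to be disturbed: brush lying down, 160 mm long, 20 mm high. Origin at the centre of its underside.
- graver: Bystander, not to be disturbed: graver with wooden handle lying down, 140 mm long, 26 mm high. Origin at the centre of its underside.
- screw_tray: Bystander, not to be disturbed: black open tray of screws 110 x 150 x 22 mm. Origin at the centre of its underside.
- cork_block: Bystander, not to be disturbed: cork block 90 x 50 x 30 mm. Origin at the centre of its underside.
There are look-alikes about, which are no part of the job. What is shaped like the index_base but orange or turquoise is not meant.

How it is judged:
By the outcome, as a careful person would: the job done as asked, in the order asked, and still so for the second after the job is handed in, with the robot touching nothing.
It also fails if it takes over 64 s, if anything falls off the work surface, if the arm or the gripper's body presses on something with over 40 N, if the wrist force passes 120 N, or if a joint passes its speed limit or range.

## Working session

There is one attempt and no reset: what is moved stays moved. The work goes in short steps, Python scripts to look and compute and a shell command to move; the robot and the scene stay as the last step left them, time stands still between calls to the robot, and variables do not carry over. Pictures are saved under pics/ and viewed, at most 10 in all, crops included, and the job is handed in when it is done.

```bash
mkdir -p pics; cat > h.py <<'E'
import numpy as np, cv2
from station import bot
def pix(c,P):
    W=c["world_from_camera"];p=(np.linalg.inv(W)@np.r_[P,1])[:3];p=c["mtx"]@np.array([p[0],-p[1],-p[2]]);return p[:2]/p[2]
def at(c,u,v,z):
    W=np.array(c["world_from_camera"]);d=np.linalg.inv(c["mtx"])@[u,v,1];d=W[:3,:3]@[d[0],-d[1],-d[2]];o=W[:3,3];return o+d*(z-o[2])/d[2]
E
python3 - <<'E'
from h import *
for n in("top","scene"):
    c=bot.read_camera(n);print(n,c["mtx"],c["world_from_camera"],c.keys());cv2.imwrite(f"pics/{n}.png",c["color"][:,:,::-1])
print(bot.get_obs())
E
```

```text
top [[496.13829626   0.         322.18992859]
 [  0.         496.13829626 239.15327178]
 [  0.           0.           1.        ]] [[ 0.0198314   0.99543007 -0.0934114   0.36246985]
 [-0.99974875  0.01876726 -0.01225672  0.00935054]
 [-0.01044763  0.093631    0.99555215  1.29784237]
 [ 0.          0.          0.          1.        ]] dict_keys(['color', 'mtx', 'world_from_camera'])
scene [[484.69578828   0.         330.03276912]
 [  0.         484.69578828 245.75254193]
 [  0.           0.           1.        ]] [[ 0.85463436 -0.36914895  0.36514266  0.86700212]
 [ 0.51922927  0.60900873 -0.59959096 -0.64652714]
 [-0.0010367   0.7020238   0.71215273  0.84587637]
 [ 0.          0.          0.          1.        ]] dict_keys(['color', 'mtx', 'world_from_camera'])
{'t': 0.1, 'q': array([ 1.12884545,  0.47770938,  0.02233454,  1.55634847, -0.01146578,
        1.10931348, -0.0830851 ]), 'joint_vel': array([ 0.00055431, -0.00219474,  0.00011506, -0.00276757,  0.00048748,
       -0.0003583 , -0.00022596]), 'joint_torque': array([ 4.31162131e-03, -5.97762251e+01,  1.61355950e+00, -2.81956530e+01,
        1.27906716e-02,  5.02410752e-03,  4.70422617e-05]), 'eef_pos': array([ 0.22100487, -0.63725119,  0.24442992]), 'tool_rot': array([-7.98405318e-04,  9.86095161e-01,  1.66179577e-01, -2.08880297e-04]), 'contact_force': array([ 0.06444502, -0.83086982, -0.91115726]), 'torque': array([-0.0075548 ,  0.0167042 ,  0.02963994]), 'grasp_force': 0.0, 'gripper_width': 1.0001852677521617}
```

View pics/top.png

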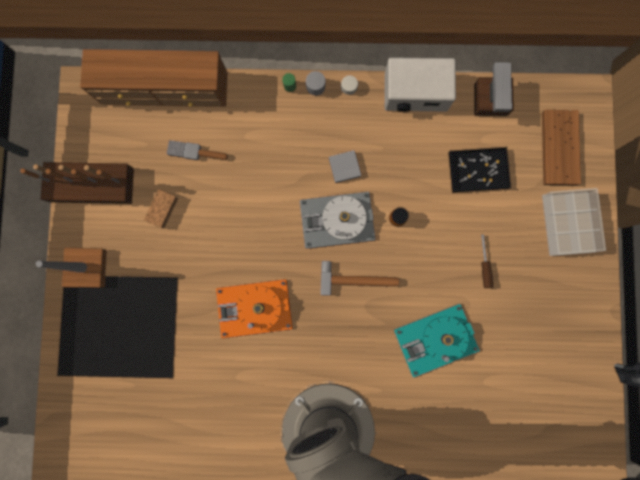

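View pics/scene.png

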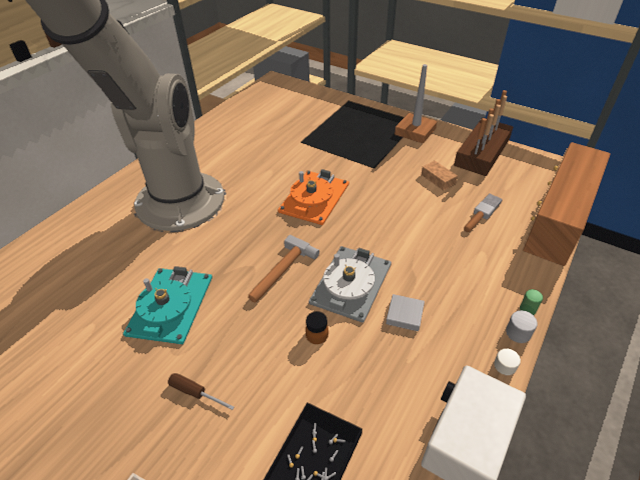

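Candidates in the top view are grey (344,217), orange (259,309) and turquoise (448,340). I choose the grey one and check it in a close crop from both cameras.

```bash
python3 - <<'E'
from h import *
a=cv2.imread("pics/top.png")[185:255,295:385];b=cv2.imread("pics/scene.png")[240:325,305:395]
a=cv2.resize(a,(400,311),interpolation=3) ;a=cv2.resize(cv2.imread("pics/top.png")[180:255,295:385],(720,600),interpolation=cv2.INTER_CUBIC)[:, :]
b=cv2.resize(b,(720,680),interpolation=cv2.INTER_CUBIC)
o=np.hstack([cv2.resize(a,(400,333)),cv2.resize(b,(400,378))[:333]]);cv2.imwrite("pics/crop.png",cv2.resize(np.hstack([cv2.resize(a,(400,333)),cv2.resize(b,(400,378))[:333]]),(800,333)))
c=bot.read_camera("top");print(at(c,344,217,.042),at(c,312,221,.035))
E
```

```text
[ 0.53812854 -0.02971626  0.042     ] [0.52724728 0.05197109 0.035     ]
```

View pics/crop.png

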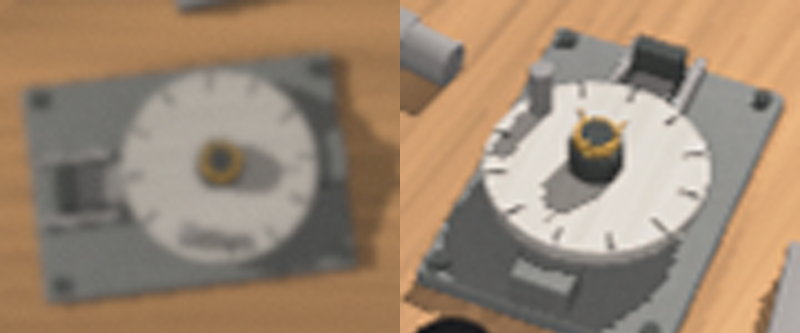

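```bash
python3 - <<'E'
from h import *
t=bot.read_camera("top");s=bot.read_camera("scene")
f=lambda u,v:(295+u*90/400,180+v*75/333)
g=lambda u,v:(305+(u-400)*90/400,240+v*85/378)
print("top: centre at z.07",at(t,*f(220,162),.07),"peg?",at(t,*f(185,235),.072),at(t,*f(245,240),.072),"tab",at(t,*f(72,188),.0395))
print("plate corners",[at(t,*f(*p),.012)[:2].round(4) for p in((22,92),(328,55),(357,265),(47,302))])
print("scene: centre",at(s,*g(597,132),.07),"peg",at(s,*g(541,68),.072),"tab",at(s,*g(660,45),.0395))
print("plate",[at(s,*g(*p),.012)[:2].round(4) for p in((560,30),(783,97))])
E
```

```text
top: centre at z.07 [ 0.53552736 -0.0300719   0.07      ] peg? [ 0.49369383 -0.01110151  0.072     ] [ 0.49150991 -0.04465233  0.072     ] tab [0.52316461 0.05378925 0.0395    ]
plate corners [array([0.5833, 0.0855]), array([ 0.6087, -0.0947]), array([ 0.4843, -0.113 ]), array([0.4592, 0.0679])]
scene: centre [ 0.5419423  -0.03340217  0.07      ] peg [ 0.49809282 -0.0125139   0.072     ] tab [0.52718394 0.06042822 0.0395    ]
plate [array([0.4638, 0.0664]), array([0.5891, 0.0846])]
```

The picture shows the grey base: white disc at (344,217), lock to its left at about (312,221), and the peg on the robot side. That gives a yaw of about 7.9°, the axis at about (0.538,-0.031) and the peg at base angle ≈147°, so q=0. The target is q=2.094. I move over with the fingers shut.

```bash
python3 -m inch '[[0.02,-0.021,0,0],[0.032,-0.0336,0,0],[0.032,-0.0336,0,0],[0.032,-0.0336,0,0],[0.032,-0.0336,0,0],[0.032,-0.0336,0,0],[0.032,-0.0336,0,0],[0.032,-0.0336,0,0],[0.032,-0.0336,0,0],[0.032,-0.0336,0,0],[0.032,-0.0336,0,0],[0.032,-0.0336,0,0]]' 0 20
python3 -c "
from h import *
o=bot.get_obs();print(o['q'],o['eef_pos'],o['tool_rot'],bot.finger_overhang)"
```

```text
t: 1.45
eef_pos: [0.4451, -0.1451, 0.2456]
tool_rot: [0.0, 0.986, 0.166, 0.0]
contact_force: [0.6, -0.0, -1.0]
gripper_width: 0.0
grasp_force: 0.0
[ 0.45204807  0.15173131 -0.29683179  2.01561973  0.05362356  0.98069906
 -1.10861782] [ 0.44512174 -0.14513626  0.24560199] [2.72935462e-04 9.86123470e-01 1.66013058e-01 3.02460015e-04] 0.014
```

```bash
python3 -m inch '[[0.027,-0.026,0,0],[0.027,-0.026,0,0],[0.026,-0.026,0,0],[0,0,0,-8.5],[0,0,0,-8.5],[0,0,0,-8.5],[0,0,0,-8.5],[0,0,0,-8.5],[0,0,0,-8.5],[0,0,0,-8.5],[0,0,0,-8.5],[0,0,0,-8.5]]'
python3 -m inch '[[0,0,0,-8.5],[0,0,0,-4],[0,0,0,0],[0,0,0,0]]'
python3 - <<'E'
from h import *
from scipy.spatial.transform import Rotation as R
o=bot.get_obs();w=bot.read_camera("wrist")
q=o['tool_rot'];r=R.from_quat(np.r_[q[1:],q[0]]).as_matrix();print(o['q'],o['eef_pos'],r.round(3))
T=np.eye(4);T[:3,:3]=r;T[:3,3]=o['eef_pos'];w["world_from_camera"]=T@w["hand_eye"];print(w["world_from_camera"])
im=w["color"][:,:,::-1].copy()
cv2.imwrite("pics/w1.png",im)
np.savez("w1.npz",mtx=w["mtx"],world_from_camera=w["world_from_camera"])
for P in ([.5375,-.0315,.07],[.4965,-.014,.072],[.525,.06,.0395]):print(pix(w,P))
E
```

```text
t: 2.65
eef_pos: [0.4946, -0.047, 0.2453]
tool_rot: [0.0, 0.669, 0.743, -0.0]
contact_force: [0.0, 0.6, -0.1]
gripper_width: -0.001
grasp_force: 0.0
t: 3.05
eef_pos: [0.4946, -0.0471, 0.2453]
tool_rot: [0.0, 0.588, 0.809, -0.0]
contact_force: [-0.2, 0.9, -0.3]
gripper_width: 0.006
grasp_force: 0.0
[ 0.48008853  0.23504787 -0.58604305  1.94070765  0.1528488   1.00926104
  0.13896958] [ 0.49464058 -0.04706385  0.24529884] [[-0.309  0.951  0.   ]
 [ 0.951  0.309 -0.   ]
 [-0.    -0.    -1.   ]]
[[ 9.51047609e-01 -2.98172051e-01 -8.12519120e-02  4.73930279e-01]
 [ 3.09043630e-01  9.16997577e-01  2.52205230e-01  1.67963849e-02]
 [-6.92744400e-04 -2.64969567e-01  9.64256526e-01  3.73147210e-01]
 [ 0.00000000e+00  0.00000000e+00  0.00000000e+00  1.00000000e+00]]
[381.00168464 212.0091163 ]
[335.2787668  171.80431611]
[402.16093467  82.79161085]
```

View pics/w1.png

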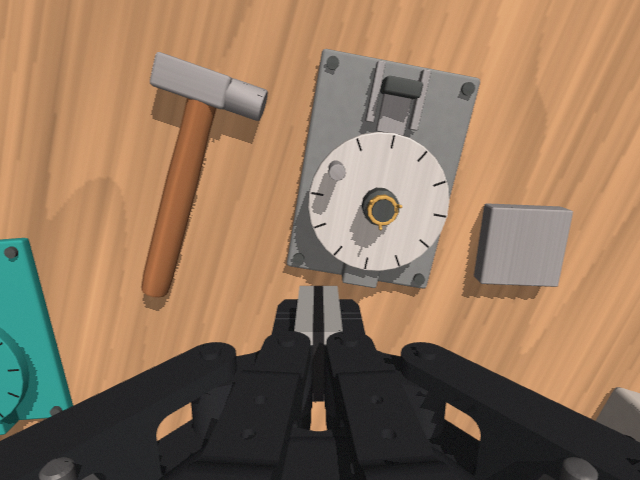

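The wrist view shows the peg top at (337,170), ring at (382,210), tab top at (402,84) and the plate's corner bolts at (332,62), (468,88), (298,258) and (419,280).

```bash
python3 - <<'E'
from h import *
w=dict(np.load("w1.npz"))
C=at(w,382,210,.07);p=at(w,337,170,.072);t=at(w,402,82,.0395);print(C,p,t)
b=[at(w,*x,.014)[:2] for x in((332,62),(468,88),(419,280),(298,258))];print(np.array(b).round(4))
for i,j in((3,0),(2,1)):
    d=b[j]-b[i];print(np.degrees(np.arctan2(d[1],d[0]))-90)
d=(p-C);print(np.hypot(d[0],d[1]),np.degrees(np.arctan2(d[1],d[0])));d=(t-C);print(np.hypot(d[0],d[1]),np.degrees(np.arctan2(d[1],d[0])))
E
```

```text
[ 0.537673   -0.02987891  0.07      ] [ 0.49724682 -0.01242952  0.072     ] [0.52468912 0.06047905 0.0395    ]
[[ 0.471   0.0607]
 [ 0.5802  0.0759]
 [ 0.6033 -0.0885]
 [ 0.4937 -0.1022]]
7.949306427423025
8.005757179847905
0.04403132723353029 156.6532342023883
0.0912860488731186 98.17707478002609
```

```bash
python3 -m inch '[[0,-0.0016,0.02,8.5],[0,0,0.036,8.5],[0,0,0.036,0],[0,0,0.036,0],[0,0,0.03,0],[0,0,0.021,0],[0,0,0,0],[0,0,0,0]]'
python3 -m inch '[[0.00317,-0.00108,0,4],[0.00317,-0.00108,0,4],[0.00317,-0.00108,0,4],[0.00317,-0.00108,0,4],[0,0,0,0]]'
```

```text
t: 3.9
eef_pos: [0.4934, -0.0473, 0.0666]
tool_rot: [-0.0, 0.7, 0.714, -0.0]
contact_force: [0.6, -0.5, 1.2]
gripper_width: -0.0
grasp_force: 0.0
t: 4.4
eef_pos: [0.4913, -0.034, 0.0681]
tool_rot: [0.001, 0.793, 0.609, 0.001]
contact_force: [-0.5, -0.3, -0.2]
gripper_width: 0.001
grasp_force: 0.0
```

```bash
cat > s.py <<'E'
from h import *
o=bot.get_obs();q=o['tool_rot'];a=2*np.degrees(np.arctan2(q[2],q[1]));p=o['eef_pos'];d=np.array([.5377,-.030])-p[:2];r=np.radians(a)
print("contact th",(a+90).round(1),"c",(d@[np.cos(r),np.sin(r)]).round(4),(d@[np.sin(r),-np.cos(r)]).round(4),"z",p[2].round(4),"F",o['contact_force'].round(1),"j7",o['q'].round(2))
t=bot.read_camera("top")["color"];s=bot.read_camera("scene")["color"]
n=len(__import__("glob").glob("pics/st*"))
im=np.hstack([cv2.resize(t[180:255,295:385],(400,333),interpolation=2),cv2.resize(s[240:315,305:395],(400,333),interpolation=2)])
cv2.imwrite(f"pics/st{n}.png",im[:,:,::-1])
E
python3 -m inch '[[0.00158,-0.00107,0,2],[0.00158,-0.00107,0,2],[0.00158,-0.00057,0,2],[0.00158,-0.00057,0,2],[0.00158,-0.00057,0,2],[0.00158,-0.00057,0,2],[0.00158,-0.00057,0,2]]'
python3 -m inch '[[0.00158,-0.00057,0,2],[0.00158,-0.00057,0,2],[0.00158,-0.00057,0,2],[0.00158,-0.00057,0,2],[0.00158,-0.00057,0,2]]';python3 s.py
```

```text
t: 5.1
eef_pos: [0.4897, -0.0237, 0.0674]
tool_rot: [0.001, 0.861, 0.508, 0.0]
contact_force: [-1.2, -3.0, 1.0]
gripper_width: 0.0
grasp_force: 1.3
t: 5.6
eef_pos: [0.492, -0.0146, 0.0675]
tool_rot: [0.0, 0.902, 0.431, 0.001]
contact_force: [-0.0, -0.2, 0.1]
gripper_width: -0.001
grasp_force: 0.1
contact th 141.1 c 0.0167 0.0453 z 0.0675 F [-0.  -0.2  0.1] j7 [ 0.13  0.45 -0.28  2.11  0.22  0.6  -0.98]
```

The force peaked at 3 N and then dropped at θ≈141°, so that is click 1. Pushing on.

```bash
python3 -m inch '[[0.00158,-0.00057,0,2],[0.00158,-0.00057,0,2],[0.00158,-0.00057,0,2],[0.00158,-0.00057,0,2],[0.00158,-0.00057,0,2],[0.00158,-0.00057,0,2],[0.00158,-0.00057,0,2],[0.00158,-0.00057,0,2],[0.00158,-0.00057,0,2],[0.00158,-0.00057,0,2]]'
python3 -m inch '[[0.00158,-0.00057,0,2],[0.00158,-0.00057,0,2],[0.00158,-0.00057,0,2],[0.00158,-0.00057,0,2],[0.00158,-0.00057,0,2]]';python3 s.py
```

```text
t: 6.7
eef_pos: [0.4984, -0.0005, 0.0668]
tool_rot: [0.0, 0.963, 0.268, -0.001]
contact_force: [-2.6, -1.5, 2.2]
gripper_width: 0.005
grasp_force: 1.6
t: 7.2
eef_pos: [0.5047, 0.0064, 0.0669]
tool_rot: [-0.0, 0.983, 0.184, 0.0]
contact_force: [0.0, 0.0, -0.2]
gripper_width: -0.001
grasp_force: 0.4
contact th 111.2 c 0.0177 0.0459 z 0.0669 F [ 0.   0.  -0.2] j7 [-0.02  0.46 -0.15  2.09  0.11  0.6  -1.44]
```

View pics/st1.png

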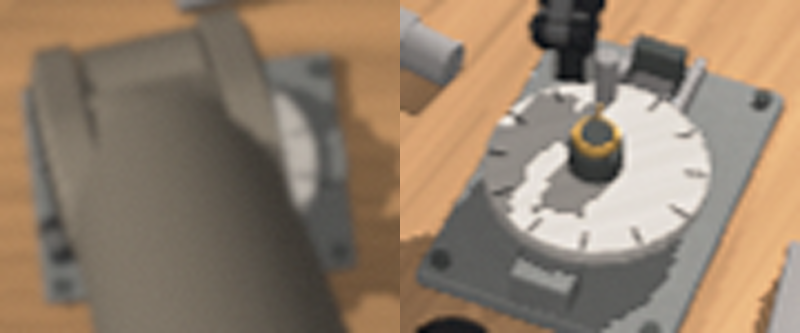

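In the scene half the peg top is at crop (605,55), ahead of the finger. I check its angle and do click 3.

```bash
python3 - <<'E'
from h import *
s=bot.read_camera("scene");p=at(s,305+(606-400)*.225,240+52*.225,.072)-[.540,-.032,.072];print(p,np.degrees(np.arctan2(p[1],p[0])))
E
python3 -m inch '[[0.00158,-0.00057,0,2],[0.00158,-0.00057,0,2],[0.00158,-0.00057,0,2],[0.00158,-0.00057,0,2],[0.00158,-0.00057,0,2],[0.00158,-0.00057,0,2],[0.00158,-0.00057,0,2],[0.00158,-0.00057,0,2],[0.00158,-0.00057,0,2],[0.00158,-0.00057,0,2]]'
python3 -m inch '[[0.00158,-0.00057,0,2],[0.00158,-0.00057,0,2],[0.00158,-0.00057,0,2],[0.00158,-0.00057,0,2],[0.00158,-0.00057,0,2]]';python3 s.py
```

```text
[-1.98036310e-02  4.56979393e-02 -4.16333634e-17] 113.42994966885986
t: 8.35
eef_pos: [0.5178, 0.0153, 0.0661]
tool_rot: [0.0, 1.0, 0.008, -0.001]
contact_force: [-3.6, -0.3, 2.7]
gripper_width: 0.005
grasp_force: 1.8
t: 8.85
eef_pos: [0.5274, 0.0181, 0.0663]
tool_rot: [-0.0, 0.997, -0.079, 0.0]
contact_force: [-1.6, 0.3, -0.7]
gripper_width: 0.0
grasp_force: 0.5
contact th 81.0 c 0.0177 0.0459 z 0.0663 F [-1.6  0.3 -0.7] j7 [-0.15  0.49 -0.01  2.04  0.01  0.61 -1.89]
```

View pics/st2.png

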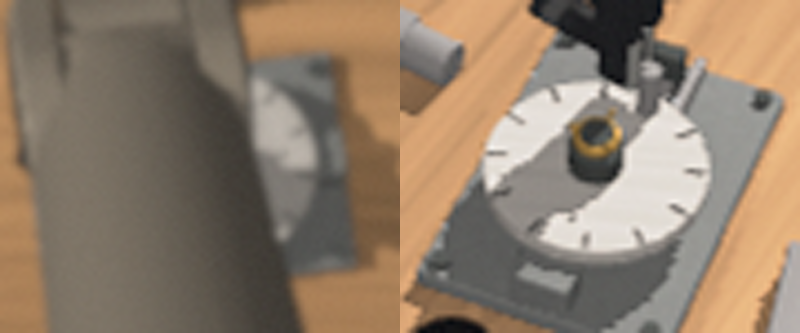

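```bash
python3 - <<'E'
from h import *
s=bot.read_camera("scene");C=np.array([.5395,-.032])
for th in (98,90,83,75,68): print(th,(pix(s,[C[0]+.045*np.cos(np.radians(th)),C[1]+.045*np.sin(np.radians(th)),.072])-[305,240])/.225+[400,0])
print("chuck",(pix(s,[*C,.07])-[305,240])/.225+[400,0])
E
```

```text
98 [627.7699461   63.23826668]
90 [639.26536877  67.44219921]
83 [648.66760786  72.04151216]
75 [658.48304298  78.27188329]
68 [666.11675393  84.4966857 ]
chuck [594.04340777 128.11112032]
```

The peg top at crop (653,70) corresponds to θ≈81, so it is still on the crest of click 3. I nudge it over and recheck.

```bash
python3 -m inch '[[0.00158,-0.00057,0,2],[0.00158,-0.00057,0,2],[0,0,0,0],[0,0,0,0]]';python3 s.py; python3 -c "
from h import *
s=bot.read_camera('scene');C=np.array([.5395,-.032])
for th in (45,38,8): print(th,(pix(s,[C[0]+.045*np.cos(np.radians(th)),C[1]+.045*np.sin(np.radians(th)),.072])-[305,240])/.225+[400,0])"
```

```text
t: 9.4
eef_pos: [0.5304, 0.0184, 0.0664]
tool_rot: [0.0, 0.994, -0.112, 0.0]
contact_force: [0.4, -0.1, 1.0]
gripper_width: 0.002
grasp_force: 0.0
contact th 77.1 c 0.0179 0.0455 z 0.0664 F [ 0.4 -0.1  1. ] j7 [-0.16  0.49  0.01  2.04 -0.01  0.61 -1.94]
45 [683.53953332 108.92087726]
38 [686.18044521 117.17749044]
8 [681.89793178 153.07122403]
```

View pics/st3.png

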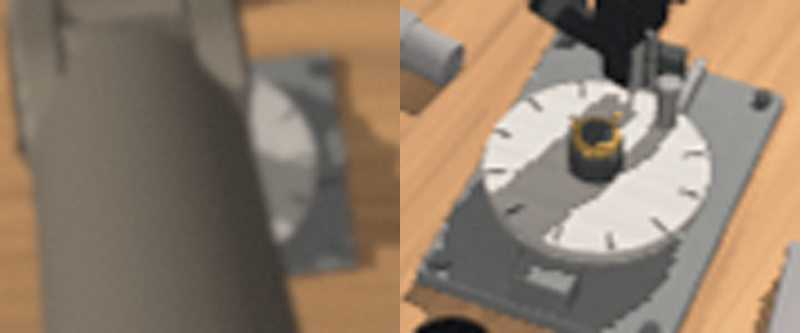

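The peg now sits at crop (667,83), θ=68°, which is three clicks with a gap to the finger. Fourth click: 15 rows, then hold.

```bash
python3 -m inch '[[0.00158,-0.00057,0,2],[0.00158,-0.00057,0,2],[0.00158,-0.00057,0,2],[0.00158,-0.00057,0,2],[0.00158,-0.00057,0,2],[0.00158,-0.00057,0,2],[0.00158,-0.00057,0,2],[0.00158,-0.00057,0,2],[0.00158,-0.00057,0,2],[0.00158,-0.00057,0,2],[0.00158,-0.00057,0,2]]'
python3 -m inch '[[0.00158,-0.00057,0,2],[0.00158,-0.00057,0,2],[0.00158,-0.00057,0,2],[0.00158,-0.00057,0,2],[0,0,0,0],[0,0,0,0],[0,0,0,0]]';python3 s.py
```

```text
t: 10.65
eef_pos: [0.5487, 0.0179, 0.0662]
tool_rot: [-0.0, 0.954, -0.301, 0.0]
contact_force: [-1.8, 2.5, -0.9]
gripper_width: -0.001
grasp_force: 1.2
t: 11.35
eef_pos: [0.5549, 0.0152, 0.0663]
tool_rot: [0.0, 0.931, -0.365, 0.0]
contact_force: [-0.5, -0.4, -0.3]
gripper_width: -0.002
grasp_force: 0.0
contact th 47.1 c 0.0182 0.0448 z 0.0663 F [-0.5 -0.4 -0.3] j7 [-0.26  0.52  0.15  1.99 -0.12  0.64 -2.35]
```

View pics/st4.png

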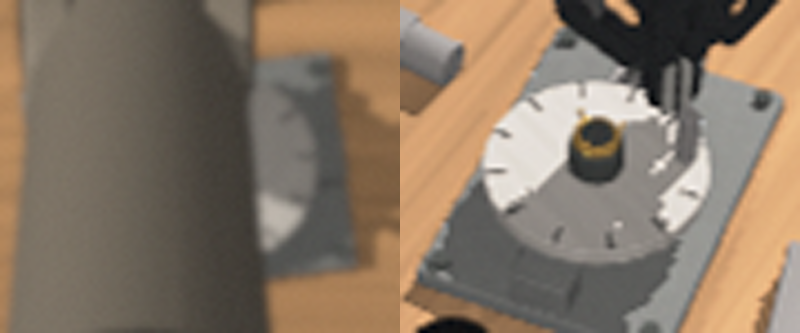

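Force is zero and the peg is at about crop (688,115), the 4-click position. I back off, rise, turn and go to the far side of the lock tab at height, then look.

```bash
python3 -m inch '[[-0.01,0,0,0],[-0.01,0,0,0],[0,0,-0.03,0],[0,0,-0.04,0],[0,0,-0.04,-8.5],[0,0,-0.03,-8.5],[0,0,-0.03,-8.5],[0,0,0,-8.5],[0,0,0,-8.5],[-0.005,-0.02,0,-8.5],[-0.005,-0.035,0,0],[0,-0.012,0,0]]'
python3 -m inch '[[0,0,0,0],[0,0,0,0]]'
python3 - <<'E'
from h import *
from scipy.spatial.transform import Rotation as R
o=bot.get_obs();w=bot.read_camera("wrist")
q=o['tool_rot'];r=R.from_quat(np.r_[q[1:],q[0]]).as_matrix();print(o['q'],o['eef_pos'],np.degrees(np.arctan2(r[1,0],r[0,0])))
T=np.eye(4);T[:3,:3]=r;T[:3,3]=o['eef_pos'];w["world_from_camera"]=T@w["hand_eye"]
cv2.imwrite("pics/w2.png",w["color"][:,:,::-1])
np.savez("w2.npz",mtx=w["mtx"],world_from_camera=w["world_from_camera"])
C=np.array([.5377,-.03])
for th in (68,38,8):print(th,pix(w,[*(C+.045*np.array([np.cos(np.radians(th)),np.sin(np.radians(th))])),.072]))
print("tab",pix(w,[.5247,.0605,.0395]))
E
```

```text
t: 12.65
eef_pos: [0.5218, 0.0989, 0.2361]
tool_rot: [-0.001, 0.997, 0.073, -0.001]
contact_force: [-0.0, 0.7, 0.0]
gripper_width: 0.002
grasp_force: 0.0
t: 12.85
eef_pos: [0.5236, 0.0943, 0.2362]
tool_rot: [0.0, 0.997, 0.071, -0.0]
contact_force: [-0.1, -0.8, -0.3]
gripper_width: 0.0
grasp_force: 0.0
[-0.28919992  0.25301918 -0.00789344  1.90641845  0.00321557  0.98253784
 -1.72753186] [0.52359152 0.09428929 0.23618936] 8.129793286490031
68 [442.70874203 190.20506584]
38 [468.86299992 166.22317567]
8 [502.9744738  157.32294169]
tab [361.11140068 212.29551955]
```

View pics/w2.png

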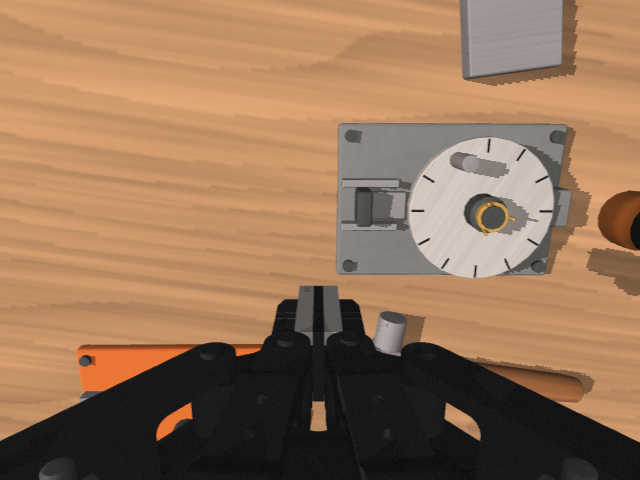

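The peg top is at (469,164), exactly the predicted 38° position (468.9,166), so four clicks are done. The tab top is at about (364,207) and the ground beyond it is clear. I turn -90° so I can push with tool -x, with the linkage across the slide, then descend.

```bash
python3 -m inch '[[-0.003,0,0,-8.5],[0,0,0,-8.5],[0,0,0,-8.5],[0,0,0,-8.5],[0,0,0,-8.5],[0,0,0,-8.5],[0,0,0,-8.5],[0,0,0,-8.5],[0,0,0,-8.5],[0,0,0,-8.5],[0,0,0,-5],[0,0,0,0]]'
python3 -m inch '[[0,0,0.02,0],[0,0,0.036,0],[0,0,0.036,0],[0,0,0.036,0],[0,0,0.036,0],[0,0,0.02,0],[0,0,0.009,0],[0,0,0,0],[0,0,0,0]]'
cat > l.py <<'E'
from h import *
o=bot.get_obs();q=o['tool_rot'];p=o['eef_pos'];d=p[:2]-[.5377,-.030];r=np.radians(8)
print("base xy",(d@[np.cos(r),np.sin(r)]).round(4),(d@[-np.sin(r),np.cos(r)]).round(4),"z",p[2].round(4),"dir",2*np.degrees(np.arctan2(q[2],q[1])),"F",o['contact_force'].round(1))
E
python3 l.py
```

```text
t: 14.1
eef_pos: [0.5211, 0.0927, 0.2362]
tool_rot: [0.0, 0.656, 0.755, -0.0]
contact_force: [0.0, 0.1, 0.1]
gripper_width: -0.0
grasp_force: 0.0
t: 15.0
eef_pos: [0.5217, 0.0943, 0.0442]
tool_rot: [0.001, 0.656, 0.755, 0.0]
contact_force: [0.9, 0.0, 0.2]
gripper_width: -0.003
grasp_force: 0.0
base xy 0.0014 0.1253 z 0.0442 dir 98.04493508166257 F [0.9 0.  0.2]
```

```bash
python3 -m inch '[[-0.005,0,0.001,0],[-0.005,0,0,0],[-0.004,0,0,0],[-0.002,0,0,0],[-0.002,0,0,0],[-0.002,0,0,0]]';python3 l.py
python3 -m inch '[[-0.002,0,0,0],[-0.002,0,0,0],[-0.002,0,0,0],[-0.002,0,0,0],[-0.002,0,0,0]]';python3 l.py
python3 -m inch '[[-0.001,0,0,0],[-0.001,0,0,0],[0,0,0,0]]';python3 l.py
```

```text
t: 15.6
eef_pos: [0.5237, 0.0746, 0.0424]
tool_rot: [-0.0, 0.655, 0.755, 0.0]
contact_force: [-0.4, 1.7, 1.1]
gripper_width: -0.001
grasp_force: 1.0
base xy 0.0007 0.1055 z 0.0424 dir 98.12171555220452 F [-0.4  1.7  1.1]
t: 16.1
eef_pos: [0.5251, 0.0647, 0.0423]
tool_rot: [0.0, 0.655, 0.755, 0.0]
contact_force: [-1.0, 1.4, 1.4]
gripper_width: 0.004
grasp_force: 1.1
base xy 0.0007 0.0956 z 0.0423 dir 98.13280549806184 F [-1.   1.4  1.4]
t: 16.4
eef_pos: [0.5254, 0.0625, 0.0423]
tool_rot: [0.0, 0.655, 0.755, -0.0]
contact_force: [-0.7, 1.6, 1.6]
gripper_width: -0.001
grasp_force: 0.6
base xy 0.0007 0.0933 z 0.0423 dir 98.11103800687519 F [-0.7  1.6  1.6]
```

Contact at about 2 N. I inch on until the hard stop shows in the force.

```bash
for i in 1 2 3; do :; done
python3 -m inch '[[-0.001,0,0,0],[-0.001,0,0,0],[0,0,0,0]]';python3 l.py
python3 -m inch '[[-0.001,0,0,0],[0,0,0,0]]';python3 l.py
python3 -m inch '[[-0.001,0,0,0],[0,0,0,0]]';python3 l.py
```

```text
t: 16.7
eef_pos: [0.5257, 0.0606, 0.0423]
tool_rot: [0.0, 0.655, 0.755, -0.0]
contact_force: [-0.6, 1.1, 0.1]
gripper_width: 0.001
grasp_force: 0.7
base xy 0.0007 0.0914 z 0.0423 dir 98.11555178628144 F [-0.6  1.1  0.1]
t: 16.9
eef_pos: [0.5258, 0.0596, 0.0423]
tool_rot: [0.0, 0.655, 0.755, -0.0]
contact_force: [-0.7, 1.6, 0.9]
gripper_width: 0.0
grasp_force: 0.8
base xy 0.0007 0.0904 z 0.0423 dir 98.11626792013166 F [-0.7  1.6  0.9]
t: 17.1
eef_pos: [0.5259, 0.0589, 0.0423]
tool_rot: [-0.0, 0.655, 0.755, 0.0]
contact_force: [-0.7, 2.3, 0.5]
gripper_width: -0.0
grasp_force: 1.3
base xy 0.0007 0.0897 z 0.0423 dir 98.1298243701158 F [-0.7  2.3  0.5]
```

```bash

python3 -m inch '[[-0.001,0,0,0],[0,0,0,0]]';python3 l.py
python3 -m inch '[[-0.001,0,0,0],[0,0,0,0]]';python3 l.py
```

```text
t: 17.3
eef_pos: [0.5259, 0.0588, 0.0423]
tool_rot: [-0.0, 0.655, 0.756, 0.0]
contact_force: [-0.6, 5.4, 1.6]
gripper_width: 0.001
grasp_force: 2.5
base xy 0.0007 0.0896 z 0.0423 dir 98.17190611940447 F [-0.6  5.4  1.6]
t: 17.5
eef_pos: [0.5259, 0.0588, 0.0423]
tool_rot: [-0.001, 0.655, 0.756, 0.001]
contact_force: [-1.6, 7.2, 1.2]
gripper_width: 0.0
grasp_force: 3.6
base xy 0.0007 0.0896 z 0.0423 dir 98.21665129513693 F [-1.6  7.2  1.2]
```

The position has stopped changing while the force rises to 7 N, so this is the hard stop. I back off, rise, and take a final look.

```bash

python3 -m inch '[[0.006,0,0,0],[0.01,0,0,0],[0.015,0,0,0],[0.01,0,-0.03,0],[0,0,-0.04,0],[0,0,-0.04,0],[0,0,-0.04,0],[0,0,-0.04,0],[-0.04,0,0,0],[-0.04,0,0,0],[-0.04,0,0,0],[-0.04,0,0,0]]'
python3 -m inch '[[0,0,0,0],[0,0,0,0],[0,0,0,0]]'
python3 - <<'E'
from h import *
from scipy.spatial.transform import Rotation as R
o=bot.get_obs();w=bot.read_camera("wrist")
q=o['tool_rot'];r=R.from_quat(np.r_[q[1:],q[0]]).as_matrix()
T=np.eye(4);T[:3,:3]=r;T[:3,3]=o['eef_pos'];w["world_from_camera"]=T@w["hand_eye"]
cv2.imwrite("pics/w3.png",w["color"][:,:,::-1])
C=np.array([.5377,-.03])
for th in (68,38,8):print(th,pix(w,[*(C+.045*np.array([np.cos(np.radians(th)),np.sin(np.radians(th))])),.072]))
for y in(.092,.074):print("tab",pix(w,[C[0]-.139*y,C[1]+.99*y,.0395]))
E
```

```text
t: 18.7
eef_pos: [0.5431, -0.0615, 0.2326]
tool_rot: [0.0, 0.655, 0.756, 0.0]
contact_force: [1.3, 0.2, -0.6]
gripper_width: 0.001
grasp_force: 0.0
t: 19.0
eef_pos: [0.543, -0.0592, 0.2322]
tool_rot: [-0.0, 0.654, 0.756, 0.0]
contact_force: [-0.8, 1.4, -0.1]
gripper_width: -0.001
grasp_force: 0.0
68 [351.57758905 116.29863797]
38 [375.87718823 142.29695642]
8 [383.46921589 176.42761114]
tab [317.43961448  36.76116737]
tab [317.33227982  64.63119913]
```

View pics/w3.png

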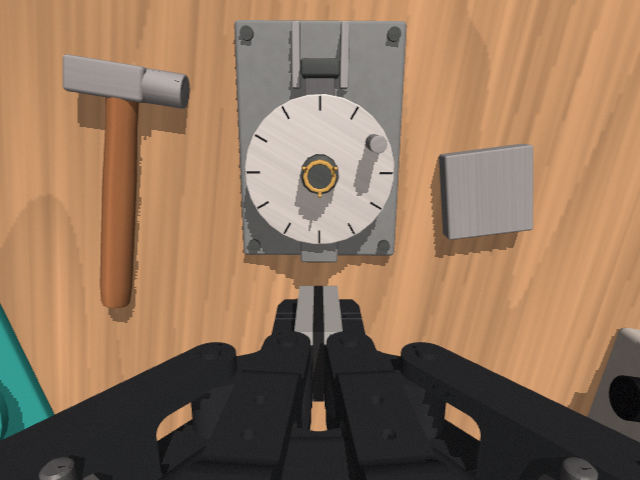

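The peg top is at (376,143) against the predicted (376,142), and the tab is at (319,66) against the predicted home position (317,65). Both are right and the robot is clear.

```bash
python3 -c "
from station import bot
print(bot.hand_in())"
```

```text
the job is handed in; nothing more can be done
None
```

The job is handed in: the final picture shows the grey disc four clicks clockwise and the lock slide fully home, with the arm clear and nothing else touched.

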